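# Unstack the router accessories and pack their case in layers

## Robot

A 6-joint arm with a two-finger parallel gripper is mounted at the origin on the work surface. World frame = base frame: x ahead of the robot, y to its left, z up, the work surface at z = 0. Lengths are in m, angles in rad, forces in N, time in s.
With the tool pointing down it reaches from about 0.325 to 0.9 m from the base axis. Payload 6.1 kg.
Tool frame: the origin (TCP) lies midway between the tips of the shut fingers; the grasp point (between the pads) lies 19 mm behind it; x points along the fingers, y is the direction in which the jaws open and shut, and the axes are right-handed (so a half turn about x gives the same grasp; the last joint's range is limited). The gripper opens to 85 mm and grips with 20 to 120 N. Pads are 22 mm wide; open, the fingers measure 114 mm over their backs; the gripper's body (76 mm by 85 mm) begins 54 mm behind the grasp point. The pads swing forward as they close: fully open they stand 13 mm farther back than shut.
Start: joints at [1.191, 0.22, 1.526, -0, 1.395, -0.126], TCP at [0.157, 0.605, 0.231] pointing down, gripper open.
Joint ranges: [-2.98, 2.98], [-0.91, 2.08], [0.09, 2.57], [-1.24, 4.39], [0.2, 2.65], [-2.68, 2.68]. Speed limits (rad/s): [2.57, 2.57, 3.01, 3.14, 3.14, 3.14].

## Interface

Orientations are given as [roll, pitch, yaw] about the fixed x, y, z axes, in that order (R = Rz(yaw) Ry(pitch) Rx(roll)).
In Python, from plant import movep, move_l, set_joints, gripper_to, hold, inverse_kinematics, observe, get_image, get_calibration, Unreachable, job_done gives the robot as it stands. Calls block until the motion is done:
- movep(position, orientation): joint-space move of the TCP to a pose.
- move_l(position, feed=0.15, rotation=None, max_force=None): straight line of the TCP; rotation=None keeps the orientation; feed is the mean speed in m/s. With max_force (N) it stops when the force on the tool has changed by that much, and returns True; else False.
- set_joints(angles): joint-space move.
- gripper_to(opening, f_grip=None): finger opening in m; f_grip is the grip in N (None keeps the last); returns when the fingers have stopped.
- hold(seconds).
- inverse_kinematics(position, orientation): joint angles nearest the present ones, or None.
- observe(): the state.
- get_image(name): name is "side" or "top"; returns (picture, depth): 420x560x3 uint8, red, green, blue; 420x560 float32, m along the optical axis (not along the pixel's ray), 0 where there is no reading.
- get_calibration(name): a dict with "intrinsics" (3x3 intrinsics, pixels), "world_from_camera" (4x4, takes a point from camera to world coordinates). Camera axes: x right, y down, z forward; pixel columns grow to the right and rows downward; lengths in m; the calibration is good to about 2 mm. A picture is of the moment at which its call begins. get_calibration takes no time and is no camera call.
A pose or a line that the arm cannot do raises Unreachable and nothing moves.
- job_done(): hands the job in, once; it reports no verdict.
The state is a dict: "time_s": time; "q": joint angles; "joint_velocities": joint speeds; "joint_torque": joint torques, N m; "eef_pos": TCP position; "tcp_rot": TCP orientation; "ft_force": force on the tool from outside, world axes, zero at the start; "torque": the same for the moment, N m; "opening": finger opening in m.
Only numpy, scipy, OpenCV 4.12 (cv2) and the standard library are available. Lean on these libraries where they do the work, as an engineer would, in place of code of your own. Each camera call takes 0.05 s, during which the arm holds its last target. There are 200 camera calls.

## Task

Take the stack on the bench apart and pack the open wooden case in layers: first the round tin into the round seat and the bit box into the rectangular seat on the case's floor, then the notched divider plate flat on the case's end ledges above them, and last the push block, upright, on the middle of the divider and lying lengthwise along it. Set everything down gently rather than dropping it, and leave the chisel, the pencil and the tape roll where they lie.

Things in the scene. Friction and masses are not known exactly. Their poses are not given: they have to be found in the camera images.
- case: Open wooden case fixed to the bench, 196 (x) x 144 (y) x 64 mm high, origin at the centre of its underside, z up, x along its long side. Walls and floor 6 mm thick, so the inside is 184 x 132 mm and the inner floor is 6 mm above the origin. At each x end a solid ledge 20 mm wide runs across the full inside width; the ledge tops are 44 mm above the origin (20 mm below the rim). Between the ledges the floor is 144 mm long and carries the two seats side by side along x.
- round_seat: Grey round seat fixed on the case floor: 3 mm thick base with a low rim, outer diameter 62 mm, inner diameter 56 mm, rim top 7 mm above its origin. Origin at the centre of its underside, its axes parallel to the case's. It lies 36 mm from the case's centre along the case's x axis, on the +x or the -x side; it swaps sides with the rectangular seat.
- box_seat: Grey rectangular seat fixed on the case floor: 3 mm thick base with a low rim, outside 66 (x) x 74 (y) mm, inside 60 x 68 mm, rim top 7 mm above its origin. Origin at the centre of its underside, axes parallel to the case's. It lies on the other side of the case's centre from the round seat.
- tin_center (a point): Round bare-metal tin, diameter 40 mm, 28 mm high, about 0.1 kg, on top of the stack (it stands on the bit box). Point at its centre, half-way up; z up.
- bit_box_center (a point): Grey plastic router-bit box with a small clasp, 46 (x) x 54 (y) x 30 mm high, about 0.15 kg, in the middle of the stack (it stands on the divider, under the tin). Point at its centre, half-way up; z up. To fit its seat its x lies along the seat's x (either way round).
- divider_center (a point): White-faced board divider plate, 172 (x) x 120 (y) x 10 mm thick, about 0.15 kg, lying flat on the bench as the bottom of the stack. In the middle of each long side (+y and -y) is a finger notch 44 mm long (x) and 28 mm deep (y), so that at its middle the plate is 64 mm wide in y and can be pinched there from above. Point at its centre, half-way through its thickness; z up. It fits in the case with 6 mm to spare on each side, x along the case's x (either way round).
- push_block_center (a point): Wooden push block standing on the bench: base 110 (x) x 56 (y) x 18 mm, with a dark round upright knob in the middle of its top; 60 mm high in all, about 0.2 kg. The knob's full width, 32 mm diameter, runs from 34 to 54 mm above the underside, the neck below it is 22 to 24 mm. Point on the vertical axis of block and knob, 30 mm above the underside; z up, x along the base.
- chisel_center (a point): Bystander, leave alone: chisel with wooden handle lying on the bench roughly along x, 205 mm long, 25 mm high. Point at its middle, 12 mm above the bench.
- pencil_center (a point): Bystander, leave alone: flat red carpenter's pencil lying on the bench roughly along x, 170 x 15 x 8 mm. Point at its middle, 4 mm above the bench.
- tape_center (a point): Bystander, leave alone: roll of yellow tape lying flat, outer diameter 92 mm, 25 mm high. Point at its centre, half-way up.

How it is judged:
By the outcome, as a careful person would: the job done as asked, in the order asked, and still so for the second after the job is handed in, with the robot touching nothing.
It also fails if it takes over 122 s, if anything falls off the work surface, if the arm or the gripper's body presses on something with over 40 N, if the wrist force passes 120 N, or if a joint passes its speed limit or range.

## Working session

There is one attempt and no reset: what is moved stays moved. The work goes in short steps, each a Python script; the robot and the scene stay as the last script left them, time stands still between calls to the robot, and variables do not carry over. Pictures are saved under pics/ and viewed, about 12 in all and at most 16, crops included, and the job is handed in when it is done.

```bash
mkdir -p pics; ls; python3 - <<'E'
from plant import *
import cv2,numpy as np
for n in("top","side"):
    im,d=get_image(n); cv2.imwrite(f"pics/{n}0.png",im[:,:,::-1]); np.save(f"pics/{n}0.npy",d)
    c=get_calibration(n); print(n,np.round(c["intrinsics"],1).tolist(),np.round(c["world_from_camera"],3).tolist())
o=observe();print(o["time_s"],o["eef_pos"],o["tcp_rot"],o["opening"])
E
```

```text
pics
top [[469.7, 0.0, 284.7], [0.0, 469.7, 204.0], [0.0, 0.0, 1.0]] [[0.028, -0.989, 0.143, 0.486], [-1.0, -0.028, 0.001, -0.001], [0.003, -0.143, -0.99, 0.986], [0.0, 0.0, 0.0, 1.0]]
side [[474.1, 0.0, 279.1], [0.0, 474.1, 214.0], [0.0, 0.0, 1.0]] [[0.933, -0.225, 0.282, 0.36], [-0.36, -0.572, 0.737, -0.744], [-0.005, -0.789, -0.615, 0.674], [0.0, 0.0, 0.0, 1.0]]
0.1 [0.15672937 0.60447809 0.23030989] [-1.69468414  1.56904008 -1.94847266] 0.0852841343922105
```

View pics/top0.png

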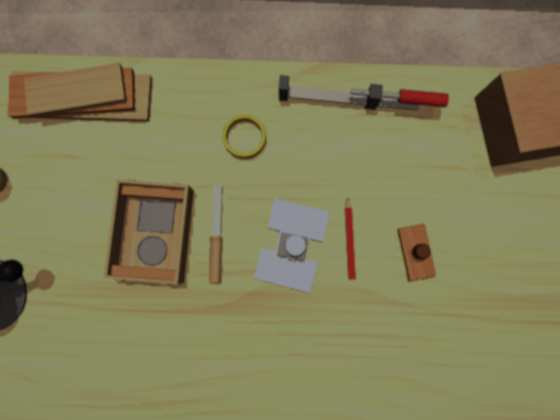

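View pics/side0.png

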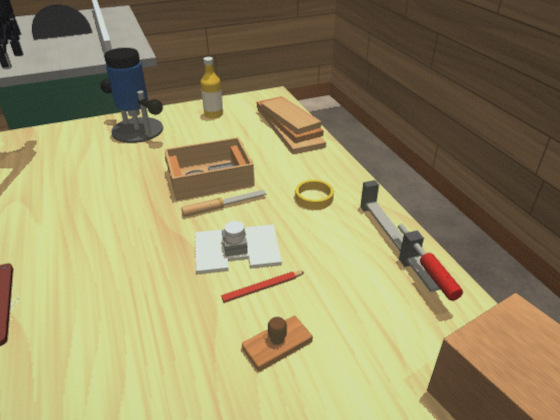

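The top view has image-up = +x and image-left = +y. The case is around (150,233), with the round seat at (152,250) and the rectangular seat at (156,216). The stack is at (293,245), the push block at (418,252), the chisel at (216,235), the pencil at (350,240) and the tape at (244,136). Next I'll turn the depth into world points.

```bash
cat > h.py <<'E'
from plant import *
import cv2,numpy as np
def cloud(n,d):
    c=get_calibration(n);K=c["intrinsics"];T=c["world_from_camera"]
    v,u=np.mgrid[:d.shape[0],:d.shape[1]]
    p=np.stack([(u-K[0][2])/K[0][0]*d,(v-K[1][2])/K[1][1]*d,d],-1)
    return p@np.array(T)[:3,:3].T+np.array(T)[:3,3]
def rect(P,mask):
    "min-area rectangle of masked world points: centre, sizes, yaw of long side (deg), median z"
    q=P[mask]; r=cv2.minAreaRect((q[:,:2]*1000).astype(np.float32))
    (cx,cy),(w,h),a=r
    if w<h: w,h,a=h,w,a+90
    return np.round([cx,cy,w,h,(a+90)%180-90,np.median(q[:,2])*1000,len(q)],1)
def big(mask):
    n,l,s,_=cv2.connectedComponentsWithStats(mask.astype(np.uint8)); return l==1+np.argmax(s[1:,4])
E
python3 - <<'E'
from h import *
for n in("top","side"):
    d=np.load(f"pics/{n}0.npy");P=cloud(n,d);x,y,z=np.moveaxis(P,-1,0)
    z0=np.median(z[(d>0)&(abs(z)<.02)&(x>.3)&(x<.5)&(abs(y)<.4)]);print(n,"bench z",z0)
    st=(abs(x-.43)<.11)&(abs(y)<.11)&(d>0)
    print("divider",rect(P,big(st&(z>.006)&(z<.014))))
    print("box",rect(P,big(st&(z>.036)&(z<.045))))
    print("tin",rect(P,big(st&(z>.063)&(z<.075))))
    bl=(abs(x-.43)<.15)&(y<-.18)&(y>-.4)&(d>0)
    print("base",rect(P,big(bl&(z>.014)&(z<.022))));print("knob",rect(P,big(bl&(z>.054)&(z<.066))))
    ca=(abs(x-.45)<.15)&(y<.45)&(y>.15)&(d>0)
    print("rim",rect(P,big(ca&(z>.056)&(z<.07))))
    print("ledges",rect(P,ca&(z>.041)&(z<.047)))
    print("ch",rect(P,big((abs(x-.43)<.15)&(y<.2)&(y>.1)&(z>.005)&(d>0))))
im=cv2.imread("pics/top0.png")
cv2.imwrite("pics/t1.png",np.hstack([cv2.resize(im[165:300,95:230],None,fx=3,fy=3,interpolation=2),cv2.resize(im[180:315,245:375],None,fx=3,fy=3,interpolation=2)]))
E
```

```text
top bench z 0.0002990045882241832
divider [ 495.6   -6.   120.2   75.    77.2   10.3 1724. ]
box [525.4 -15.8  54.3  26.   88.7  40.2 167. ]
tin [530.  -21.4  37.2  19.5 -88.7  68.4 175. ]
base [ 533.5 -274.   107.    56.7   12.5   18.3 1073. ]
knob [ 534.9 -273.4   30.1   30.    18.4   59.8  196. ]
rim [530.5 273.  145.7 143.7  87.7  63.7 841. ]
ledges [530.4 270.1 143.1 141.3  -2.1  44.1 733. ]
ch [520.4 140.9 119.1  24.4   1.   21.1 654. ]
side bench z 9.467025814946517e-05
divider [ 501.7  -10.5  124.1   89.9   77.3   10.  1203. ]
box [519.2 -22.2  63.8  25.7 -73.   39.9 118. ]
tin [529.3 -26.   38.5  20.9 -89.7  67.8 132. ]
base [ 532.2 -276.8  107.    56.9   12.    18.  1401. ]
knob [ 533.8 -277.4   30.    28.8    8.2   59.7  243. ]
rim [528.4 269.3 152.8 145.4  88.3  62.2 534. ]
ledges [529.6 268.5 147.  146.4  87.7  43.9 373. ]
ch [540.7 196.1  78.2   8.   -0.7  35.8 501. ]
```

View pics/t1.png

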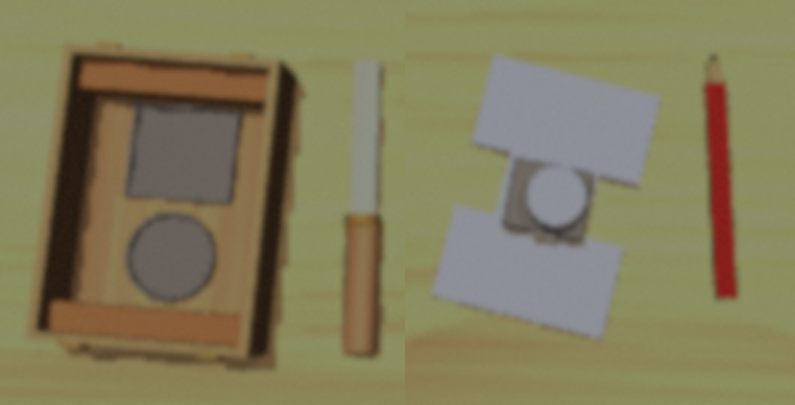

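The enlarged crop shows the case's x axis nearly along world x, with the rectangular seat on the far (+x) side and the round seat on the near side. My stack and case windows cut the objects off, so I'll redo them.

```bash
python3 - <<'E'
from h import *
for n in("top","side"):
    d=np.load(f"pics/{n}0.npy");P=cloud(n,d);x,y,z=np.moveaxis(P,-1,0);v=d>0
    st=(abs(x-.53)<.12)&(abs(y+.01)<.09)&v
    D=st&(z>.006)&(z<.014);print("divider",rect(P,D))
    print("box",rect(P,big(st&(z>.036)&(z<.045))))
    print("boxall",rect(P,st&(z>.014)&(z<.05)))
    print("tin",rect(P,big(st&(z>.063)&(z<.075))))
    ca=(abs(x-.55)<.16)&(y<.37)&(y>.165)&v
    print("rim",rect(P,ca&(z>.056)&(z<.07)));L=ca&(z>.041)&(z<.047)
    print("ledges",rect(P,big(L&(x<.54))),rect(P,big(L&(x>.54))))
    f=ca&(z<.0125)&(z>.0065)&(y>.2)&(y<.34)
    print("seats base z", rect(P,big(ca&(abs(z-.009)<.0015)&(x>.54)&(y>.2))),rect(P,big(ca&(abs(z-.009)<.0015)&(x<.54)&(y>.2))))
    print("rims",rect(P,ca&(abs(z-.0135)<.0025)&(x>.555)&(abs(y-.265)<.05)),rect(P,ca&(abs(z-.0135)<.0025)&(x<.545)&(abs(y-.27)<.05)))
    print("chisel",rect(P,big((abs(x-.53)<.15)&(y<.18)&(y>.1)&(z>.004)&v)))
    print("pencil",rect(P,big((abs(x-.53)<.15)&(y<-.09)&(y>-.17)&(z>.003)&v)))
o=observe();print(inverse_kinematics([.53,-.27,.2],o["tcp_rot"]))
for yaw in np.deg2rad([-90,-75,-60,0,15,30,77,90,102]):
  print(yaw,[ (np.round(q,2) if (q:=inverse_kinematics(p,[0,np.pi/2,yaw])) is not None else None) for p in([.53,-.02,.1],[.53,-.27,.1],[.53,.27,.1])])
E
```

```text
divider [ 542.9  -16.8  172.1  120.2  -12.8   10.3 3496. ]
box [537.6 -17.   53.9  47.6  80.5  40.2 279. ]
boxall [543.  -16.9 168.5 116.8 -12.2  39.3 381. ]
tin [538.8 -21.2  37.2  37.1 -88.4  68.4 322. ]
rim [ 559.2  271.6  202.1  145.4   -2.8   63.7 1327. ]
ledges [477.4 278.4 128.5  20.1  87.2  44.1 626. ] [641.3 270.7 128.9  21.1  87.2  44.3 602. ]
seats base z [594.8 270.9  68.8  61.6  85.4   9.1 505. ] [517.3 275.1  55.7  43.3 -88.3   9.  299. ]
rims [595.5 273.7  82.8  72.6  87.3  12.5 343. ] [521.2 280.4  74.3  55.1  77.1  12.4 173. ]
chisel [561.7 141.6 201.8  24.4   1.   17.4 999. ]
pencil [ 559.2 -137.8  169.2   21.6    4.9    8.3  579. ]
divider [ 541.7  -19.3  172.1  124.   -12.5   10.  2430. ]
box [536.8 -20.8  57.1  46.6  79.   39.9 168. ]
boxall [519.4 -18.1  94.9  49.7 -40.2  36.2 408. ]
tin [538.3 -26.   39.3  38.5  -7.1  67.8 221. ]
rim [557.7 269.1 201.8 153.7  -2.9  62.3 796. ]
ledges [483.3 302.7 118.2  60.7  59.3  43.8 201. ] [619.2 307.8 153.1  79.9 -49.8  44.  246. ]
seats base z [585.9 296.4  39.3  18.  -13.2   9.1  39. ] [518.3 297.3  26.8   9.3  -4.2   8.
[... 839 characters left out ...]
ray([-0.19,  0.13,  1.89,  0.  ,  1.12, -1.76]), array([-0.6 ,  0.28,  1.72,  0.  ,  1.15, -2.17]), array([ 0.34,  0.28,  1.72, -0.  ,  1.15, -1.23])]
0.2617993877991494 [array([-0.19,  0.13,  1.89,  0.  ,  1.12, -2.02]), array([-0.6 ,  0.28,  1.72,  0.  ,  1.15, -2.44]), array([ 0.34,  0.28,  1.72, -0.  ,  1.15, -1.49])]
0.5235987755982988 [array([-0.19,  0.13,  1.89,  0.  ,  1.12, -2.28]), None, array([ 0.34,  0.28,  1.72,  0.  ,  1.15, -1.76])]
1.3439035240356338 [None, None, array([ 0.34,  0.28,  1.72,  0.  ,  1.15, -2.58])]
1.5707963267948966 [None, array([-0.6 ,  0.28,  1.72,  0.  ,  1.15,  2.54]), None]
1.7802358370342162 [None, array([-0.6 ,  0.28,  1.72,  0.  ,  1.15,  2.33]), None]
```

```bash
cat >> h.py <<'E'
C=np.array([.5587,.2706]); CY=np.deg2rad(-2.8)
def incase(dx,dy=0): return C+np.array([[np.cos(CY),-np.sin(CY)],[np.sin(CY),np.cos(CY)]])@[dx,dy]
def ori(yaw): return [0,np.pi/2,yaw]
def go(xy,z,yaw): movep([*xy,z],ori(yaw))
def lin(xy,z,feed=.15,f=None):
    r=move_l([*xy,z],feed=feed,max_force=f); return r
def st(tag=""):
    o=observe();print(tag,"t%.1f"%o["time_s"],np.round(o["eef_pos"],4),"op %.4f"%o["opening"],"F",np.round(o["ft_force"],1))
def snap(n,name,crop=None,s=1):
    im,d=get_image(n);np.save(f"pics/{name}.npy",d);im=im[:,:,::-1]
    if crop:a,b,c,e=crop;im=im[a:b,c:e]
    cv2.imwrite(f"pics/{name}.png",cv2.resize(im,None,fx=s,fy=s,interpolation=cv2.INTER_CUBIC));return d
E
python3 - <<'E'
from h import *
for n in("top","side"):
    d=np.load(f"pics/{n}0.npy");P=cloud(n,d);x,y,z=np.moveaxis(P,-1,0)
    m=(d>0)&(z>.03)&(y>.36)&(np.hypot(x,y)<.85)&(x>0);print(n,P[m].min(0),P[m].max(0), m.sum())
    for h in(.1,.2,.3):
        k=m&(z>h); print(h,k.sum(), P[k].min(0) if k.any() else'',P[k].max(0) if k.any() else '')
q=observe()["q"]; print(q)
E
```

```text
top [0.43993834 0.4814722  0.03073967] [0.49486985 0.55391192 0.1339655 ] 513
0.1 447 [0.45450595 0.4814722  0.101807  ] [0.49486985 0.51658212 0.1339655 ]
0.2 0  
0.3 0  
side [0.13347167 0.47258829 0.03015618] [0.49348326 0.70310885 0.39523934] 3729
0.1 3338 [0.13347167 0.47258829 0.10009647] [0.49348326 0.70310885 0.39523934]
0.2 1792 [0.13347167 0.52491189 0.20011219] [0.46503075 0.67209208 0.39523934]
0.3 643 [0.14824298 0.52962139 0.30012764] [0.19461813 0.66928302 0.39523934]
[ 1.19090218e+00  2.21173097e-01  1.52746410e+00 -3.95618791e-06
  1.39471170e+00 -1.26104928e-01]
```

```bash
python3 - <<'E'
from h import *
move_l([.14,.46,.3],feed=.25)
Y=np.deg2rad(-11); tin=(.5385,-.0236)
go((.46,.1),.28,Y); st("mid")
go(tin,.15,Y); gripper_to(.07,30); st("above")
lin(tin,.047,.12,15); st("down")
gripper_to(.03,30); st("grip")
snap("top","g1",(150,310,215,375),3)
lin(tin,.15,.1); st("lift")
d=snap("side","g1s",(130,290,150,330),4)
E
```

```text
mid t2.6 [0.4599 0.1008 0.2799] op 0.0855 F [0.8 0.3 1.7]
above t3.8 [ 0.539  -0.0228  0.1513] op 0.0701 F [-0.3 -0.5 -1. ]
down t4.8 [ 0.5392 -0.0238  0.0478] op 0.0700 F [0.7 1.  0.1]
grip t5.2 [ 0.5393 -0.0238  0.0481] op 0.0389 F [-1.7  0.2  6.1]
lift t6.4 [ 0.5379 -0.0235  0.1491] op 0.0387 F [ 0.4 -0.1 -0.5]
```

View pics/g1s.png

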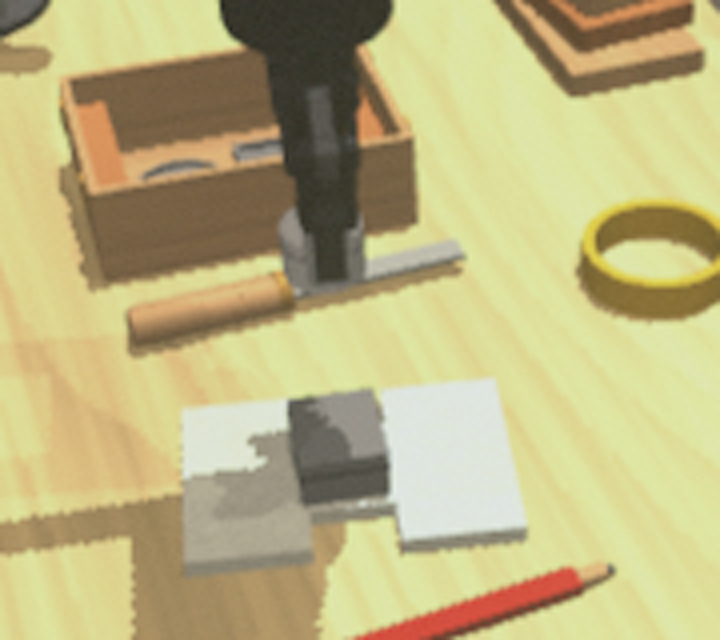

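The tin is held and clear of the box. The near fingertip (crop 340,280) is only slightly above the tin's bottom (about 345,290), so I'll measure that clearance.

```bash
python3 - <<'E'
from h import *
d=snap("side","g2s",(165,210,205,255),14)
im,_=get_image("side");P=cloud("side",d);x,y,z=np.moveaxis(P,-1,0)
m=(d>0)&(abs(x-.538)<.04)&(abs(y+.0235)<.05)&(z>.1)
dark=im.max(2)<70
for nm,k in(("tin",m&~dark),("fing",m&dark)):
    q=P[k&(z<.2)];print(nm,len(q),np.percentile(q[:,2],[0,2,10,50]),q.min(0),q.max(0))
d2=np.load("pics/g1.npy");
E
```

```text
tin 256 [0.14042972 0.14226587 0.14478155 0.16189796] [ 0.51654037 -0.07213807  0.14042972] [ 0.55595352 -0.00378207  0.19940172]
fing 86 [0.16025492 0.16134564 0.16277737 0.17550461] [ 0.52005995 -0.07300714  0.16025492] [0.53713344 0.00204616 0.19934278]
```

View pics/g2s.png

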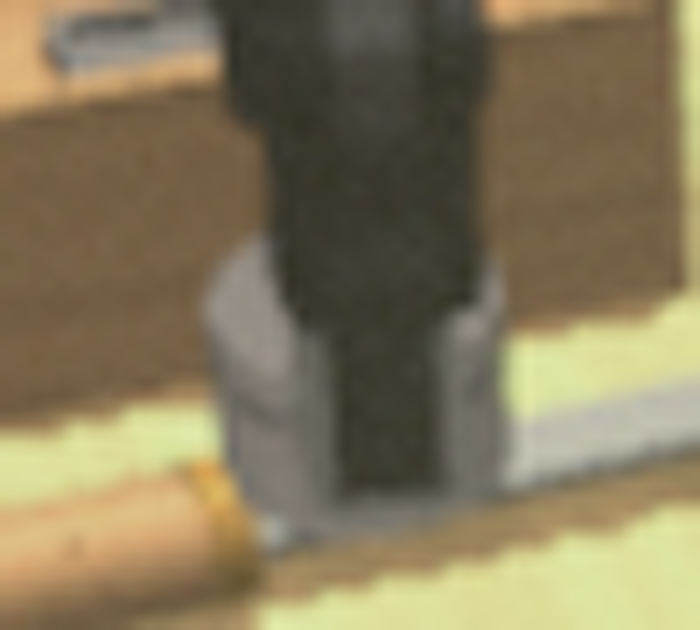

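The tin is upright with its bottom at z≈0.141, which is TCP − 8 mm as planned. The fingertip only looked low because it is nearer the camera. I'll place it now.

```bash
python3 - <<'E'
from h import *
p=incase(-.036); print(p)
go(p,.15,CY); lin(p,.03,.12); print(lin(p,.0145,.02,5)); st("touch")
gripper_to(.06); st("open"); lin(p,.15,.15)
q=(.45,.12); go(q,.2,CY)
n={}
for c in("top","side"):
    d=snap(c,"b1"+c,(165,300,95,340) if c=="top" else None,3 if c=="top" else 1);P=cloud(c,d);x,y,z=np.moveaxis(P,-1,0);v=d>0
    s=(abs(x-.54)<.05)&(abs(y+.02)<.05)&v
    print(c,"box",rect(P,big(s&(z>.036)&(z<.045))))
    t=v&(abs(x-p[0])<.04)&(abs(y-p[1])<.04)&(abs(z-.037)<.004);print(" tin",rect(P,big(t)))
st()
E
```

```text
[0.52274298 0.27235859]
True
touch t9.4 [0.5225 0.2723 0.0171] op 0.0390 F [-0.2 -0.   4.5]
open t9.8 [0.5215 0.2719 0.0161] op 0.0598 F [ 0.5 -0.  -0.9]
top box [537.4 -17.   54.   48.1  80.4  40.2 608. ]
 tin [522.2 273.3  38.8  38.2 -88.6  37.1 300. ]
side box [536.2 -19.7  56.   47.9  81.1  40.  403. ]
 tin [521.2 270.1  38.4  37.  -25.6  36.7 118. ]
 t11.7 [0.4503 0.1209 0.1994] op 0.0603 F [-0.4  0.   1. ]
```

View pics/b1top.png

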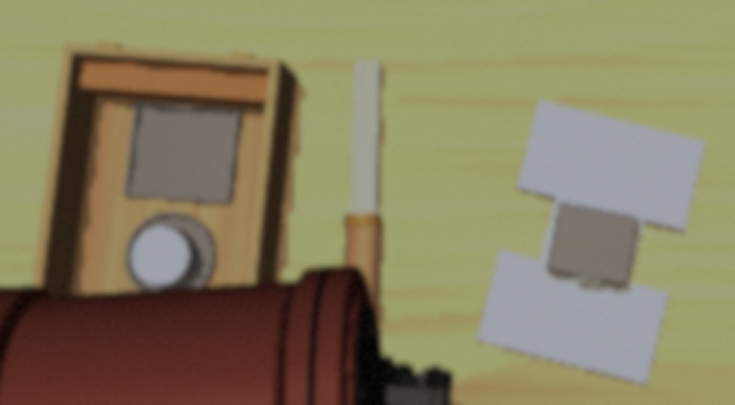

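The tin is seated, with its top at 37 mm as expected. The box's clasp is on its −x face, so gripping its ±y faces is fine. Next is the box.

```bash
python3 - <<'E'
from h import *
b=(.5372,-.0183);Y=np.deg2rad(-9.7)
go(b,.12,Y); gripper_to(.072,30); lin(b,.012,.12,12); st("down")
gripper_to(.045,35); st("grip"); lin(b,.03,.05); lin(b,.14,.15); st("lift")
p=incase(.036); go(p,.14,CY); lin(p,.025,.12); print(lin(p,.0085,.02,5)); st("touch")
gripper_to(.066); st("open"); lin(p,.15,.15)
go((.45,.08),.22,CY)
for c in("top","side"):
    d=snap(c,"c1"+c,(165,300,95,340) if c=="top" else None,3 if c=="top" else 1);P=cloud(c,d);x,y,z=np.moveaxis(P,-1,0);v=d>0
    t=v&(abs(x-p[0])<.05)&(abs(y-p[1])<.05)&(abs(z-.039)<.003);print(" box",rect(P,big(t)))
    D=v&(z>.006)&(z<.014)&(abs(x-.54)<.12)&(abs(y+.02)<.09);print("div",rect(P,D))
st()
E
```

```text
down t13.8 [ 0.538  -0.0184  0.0128] op 0.0722 F [-0.  -0.5 -0.2]
grip t14.1 [ 0.5383 -0.0184  0.0132] op 0.0532 F [-0.6 -0.   5.3]
lift t15.4 [ 0.5364 -0.0182  0.1389] op 0.0533 F [-0.  -0.1 -1.2]
True
touch t18.3 [0.5946 0.2689 0.0123] op 0.0533 F [-0.6  0.1  4.5]
open t18.6 [0.5932 0.2684 0.0108] op 0.0659 F [-1.2  0.8  0. ]
 box [594.4 269.4  54.3  46.6  87.9  39.1 553. ]
div [ 552.1  -32.8  197.4  148.7  -12.    10.3 4000. ]
 box [593.2 267.2  54.8  46.8  86.   38.7 194. ]
div [ 542.1  -19.6  171.8  126.4  -13.2   10.  2885. ]
 t20.7 [0.4505 0.0806 0.2196] op 0.0658 F [-0.3  0.5 -0. ]
```

View pics/c1top.png

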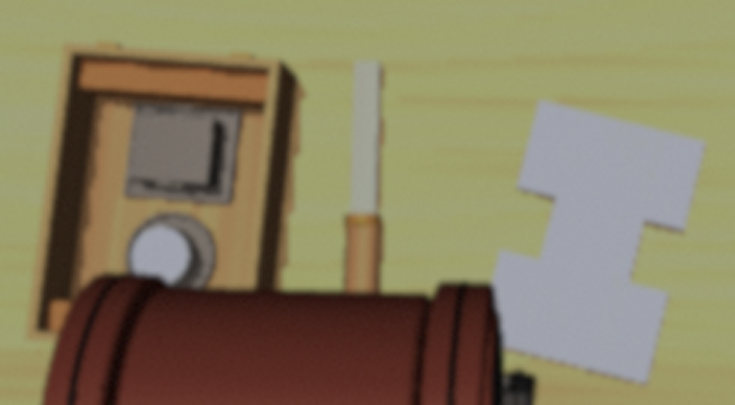

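The box is seated with its top at 39 mm, and the divider hasn't moved. For the divider I'll touch the bench inside the notches, back off a few millimetres and pinch.

```bash
python3 - <<'E'
from h import *
b=(.5423,-.018);Y=np.deg2rad(-12.7)
go(b,.1,Y); gripper_to(.076,40); lin(b,.015,.12); print(lin(b,-.012,.02,4)); st("bench")
z=observe()["eef_pos"][2]; lin(b,z+.005,.03); st("raised")
gripper_to(.055,50); st("grip"); lin(b,.03,.03); lin(b,.12,.1); st("lift")
snap("side","d1s",(100,310,130,410),2.8)
E
```

```text
True
bench t23.7 [ 0.5421 -0.018  -0.0096] op 0.0761 F [-0.5 -0.5  4.5]
raised t24.1 [ 0.5425 -0.018  -0.0044] op 0.0760 F [ 0.2 -0.7 -0.3]
grip t24.4 [ 0.5426 -0.018  -0.0042] op 0.0623 F [-0.3 -0.   5.1]
lift t26.7 [ 0.5417 -0.0179  0.1192] op 0.0622 F [-0.1  0.5 -2.5]
```

View pics/d1s.png

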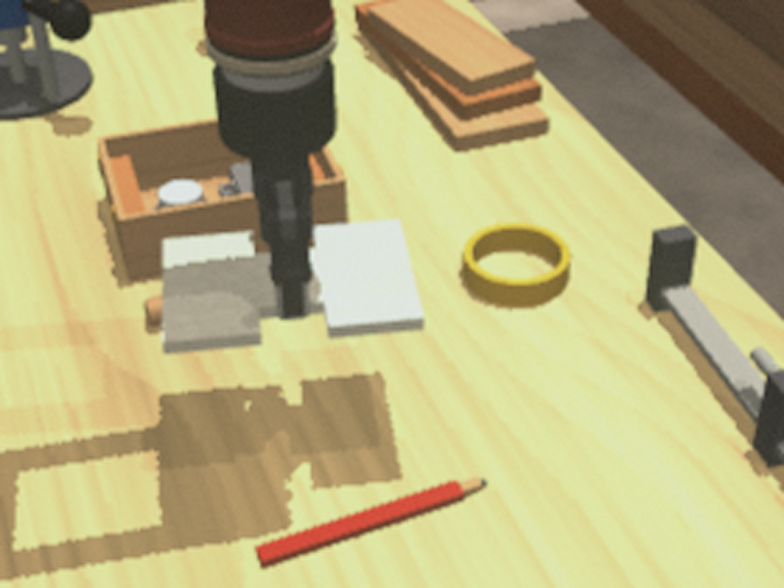

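The divider is held and looks level (it spans about 165–420, 220–345 in the crop). I'll check its tilt and yaw from the depth.

```bash
python3 - <<'E'
from h import *
st()
for n in("side","top"):
    im,d=get_image(n);P=cloud(n,d);x,y,z=np.moveaxis(P,-1,0)
    m=(d>0)&(abs(x-.542)<.13)&(abs(y+.018)<.09)&(abs(z-.1335)<.012)&(im.min(2)>75)
    m=big(m) if n=="top" else m
    q=P[m];A=np.c_[q[:,:2]-[.542,-.018],np.ones(len(q))]
    c=np.linalg.lstsq(A,q[:,2],rcond=None)[0]
    k=abs(A@c-q[:,2])<.003;c=np.linalg.lstsq(A[k],q[k,2],rcond=None)[0]
    print(n,"slopes deg",np.rad2deg(c[:2]),"z",c[2],k.sum());m2=m.copy();m2[m]=k;print(rect(P,m2))
E
```

```text
t26.8 [ 0.5416 -0.0179  0.119 ] op 0.0624 F [-0.3  0.5 -1.2]
side slopes deg [0.03406245 0.26063815] z 0.13317934666907924 2753
[ 540.8  -18.8  172.1  124.4  -12.7  133.2 2753. ]
top slopes deg [-0.11126013 -0.05966409] z 0.13338134222883005 1943
[ 485.8   -4.2  119.5   57.3   77.8  133.5 1943. ]
```

It's level, with its height and yaw as expected. Now I'll lower it into the case.

```bash
python3 - <<'E'
from h import *
go(C,.13,CY); lin(C,.062,.1); st("hover"); print(lin(C,.0375,.02,5)); st("touch")
snap("top","e1",(165,300,95,230),4)
E
```

```text
hover t28.8 [0.5592 0.2707 0.0625] op 0.0622 F [ 0.6 -0.8 -1.9]
True
touch t29.8 [0.5585 0.2705 0.0398] op 0.0625 F [-0.7  0.2  5.2]
```

View pics/e1.png

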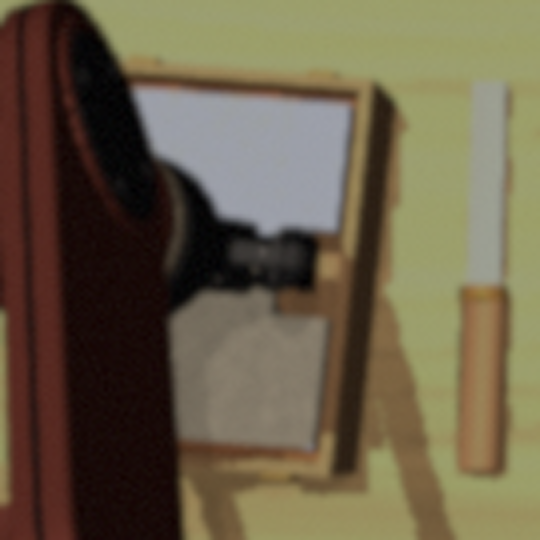

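Contact came at TCP z=0.0398, exactly the height for resting on the ledges, and the plate sits inside the walls. I'll release it and check the divider and the block from a clear viewpoint.

```bash
python3 - <<'E'
from h import *
gripper_to(.074); st("open"); lin(C,.15,.12)
go((.42,-.05),.25,0)
for n in("top","side"):
    d=snap(n,"f1"+n);P=cloud(n,d);x,y,z=np.moveaxis(P,-1,0);v=d>0
    m=v&(abs(x-C[0])<.095)&(abs(y-C[1])<.065)&(abs(z-.054)<.004)
    print(n,"div",rect(P,m))
    bl=(abs(x-.53)<.1)&(abs(y+.275)<.08)&v
    print("base",rect(P,big(bl&(z>.014)&(z<.022))),"knob",rect(P,big(bl&(z>.054)&(z<.066))))
st()
E
```

```text
open t30.1 [0.557 0.27  0.038] op 0.0740 F [ 0.7 -0.6 -0.9]
top div [ 5.595e+02  2.743e+02  1.845e+02  1.285e+02 -2.800e+00  5.410e+01
  4.659e+03]
base [ 534.9 -273.3  109.9   56.6   12.    18.2 1205. ] knob [ 535.7 -273.4   29.5   28.9  -51.3   59.9  195. ]
side div [ 561.4  277.4  179.3  121.4   -2.6   53.9 1531. ]
base [ 533.9 -277.2  111.3   58.    11.5   18.  1521. ] knob [ 533.9 -277.8   29.6   28.4    6.6   59.5  243. ]
 t32.7 [ 0.4203 -0.0493  0.2497] op 0.0741 F [-0.3 -0.1 -0.3]
```

View pics/f1top.png

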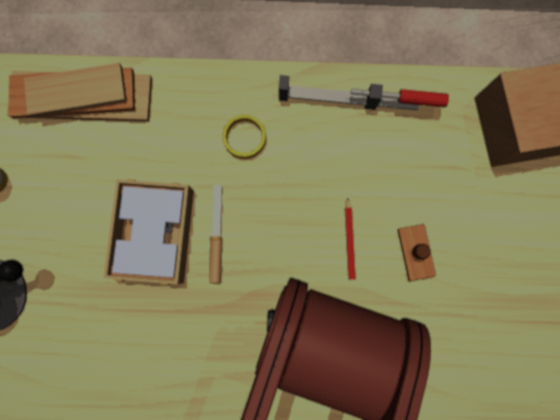

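The divider is flat with its top at 54 mm, and the bystanders haven't moved. Last is the push block.

```bash
python3 - <<'E'
from h import *
b=(.5346,-.2754);Y=np.deg2rad(12)
go(b,.16,Y); gripper_to(.06,40); lin(b,.07,.15); lin(b,.026,.06,8); st("down")
gripper_to(.022,45); st("grip"); z=observe()["eef_pos"][2]; lin(b,.05,.04); lin(b,.17,.15); st("lift")
n="side";d=snap(n,"k1s",(150,420,180,400),2.2);P=cloud(n,d);x,y,zz=np.moveaxis(P,-1,0)
h=observe()["eef_pos"][2]-z+.018
m=(d>0)&(abs(x-b[0])<.08)&(abs(y-b[1])<.08)&(abs(zz-h)<.004);print("base top",h,rect(P,m),"zg",z)
E
```

```text
down t35.6 [ 0.5348 -0.2756  0.0262] op 0.0599 F [-0.1 -0.4  0.7]
grip t36.0 [ 0.5351 -0.2757  0.0267] op 0.0309 F [-1.  -0.2  4. ]
lift t37.7 [ 0.5339 -0.2749  0.1687] op 0.0302 F [-0.1  0.1 -3. ]
base top 0.1594953724992848 [ 532.1 -277.3  109.3   57.    12.   159.9 1464. ] zg 0.02674640199764632
```

View pics/k1s.png

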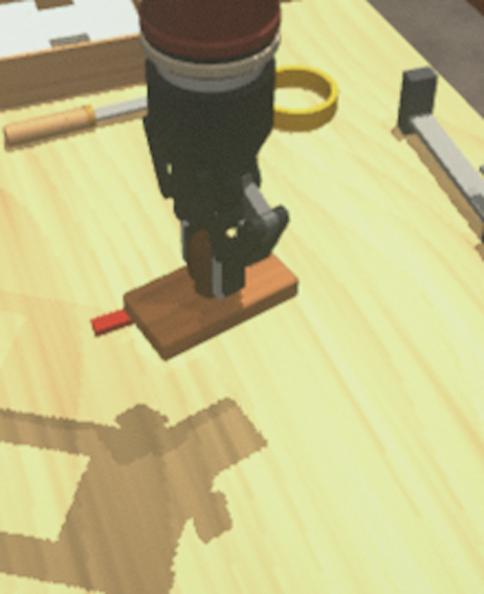

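The block is held level and square to the jaws. I'll carry it over and set it down.

```bash
python3 - <<'E'
from h import *
p=(.5583,.2704)
go(p,.18,CY); lin(p,.1,.1); print(lin(p,.078,.02,5)); st("touch")
gripper_to(.055); st("open"); lin(p,.2,.12)
go((.42,-.05),.25,0); hold(.5)
for n in("top","side"):
    d=snap(n,"z1"+n);P=cloud(n,d);x,y,z=np.moveaxis(P,-1,0);v=d>0
    c=v&(abs(x-C[0])<.095)&(abs(y-C[1])<.065)
    print(n,"div",rect(P,c&(abs(z-.054)<.004)),"base",rect(P,big(c&(abs(z-.072)<.004))),"knob",rect(P,big(c&(abs(z-.113)<.006))))
    print("chisel",rect(P,big((abs(x-.53)<.15)&(y<.18)&(y>.1)&(z>.004)&v)),"pencil",rect(P,big((abs(x-.53)<.15)&(y<-.09)&(y>-.17)&(z>.003)&(z<.05)&v)))
st()
a=cv2.imread("pics/z1top.png")[165:300,95:230];b=cv2.imread("pics/z1side.png")[130:230,150:285]
f=lambda i:cv2.resize(i,(400,int(400*i.shape[0]/i.shape[1]/1)),interpolation=2)
A,B=f(a),f(b);B=cv2.copyMakeBorder(B,0,A.shape[0]-B.shape[0],0,0,0);cv2.imwrite("pics/z1.png",np.hstack([A,B]))
E
```

```text
True
touch t41.6 [0.5581 0.2703 0.0808] op 0.0302 F [-0.2 -1.2  5.4]
open t41.9 [0.5566 0.2698 0.0789] op 0.0555 F [-0.4 -1.1 -0.8]
top div [ 5.596e+02  2.746e+02  1.848e+02  1.277e+02 -2.800e+00  5.420e+01
  2.990e+03] base [ 558.4  270.5  110.    57.5   -2.5   72.  1320. ] knob [558.3 271.4  30.2  29.9 -44.9 113.3 218. ]
chisel [ 5.633e+02  1.399e+02  2.051e+02  2.740e+01 -9.000e-01  1.710e+01
  9.980e+02] pencil [ 559.8 -134.8  167.4   23.1    5.4    8.3  579. ]
side div [562.  272.9 187.2 126.5   2.2  54.  877. ] base [556.3 268.4 109.3  61.2  -3.3  71.8 497. ] knob [557.2 265.7  28.1  25.7 -34.7 113.1  85. ]
chisel [560.7 138.  203.2  26.8   3.   15.2 676. ] pencil [ 559.2 -139.6  169.7   19.     2.7    7.7  604. ]
 t45.0 [ 0.42 -0.05  0.25] op 0.0549 F [-0.8 -0.  -0.2]
```

View pics/z1.png

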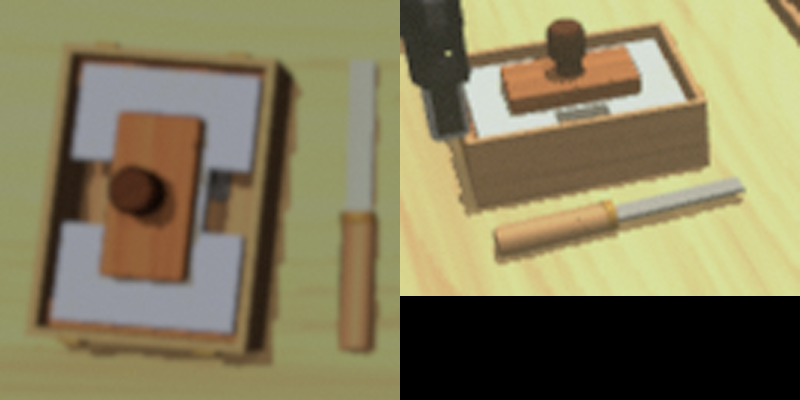

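The divider lies flat in the case, and the block stands upright, centred and lengthwise on it. The chisel hasn't moved and the gripper is clear, so I'm handing in.

```bash
python3 -c "
from plant import *
job_done()"
```

```text
the job is handed in; nothing more can be done
```

The case is packed in the order asked and the job is handed in. It took about 45 s of robot time. Each piece was lowered slowly until it touched, with about 5 N of contact force, and then released.

| Piece | Last check |
|---|---|
| Tin | In the round seat, top at 37 mm as expected, checked before the divider went on |
| Bit box | In the rectangular seat, top at 39 mm as expected, checked before the divider went on |
| Divider | Flat on both ledges, top at 54 mm, inside the walls |
| Push block | Upright, base top at 72 mm and knob top at 113 mm, within about 1–2 mm of the case's centre and 0.5° of its long axis |

- **Bystanders:** The chisel, pencil and tape roll were never touched. The chisel and pencil were measured again at the end and agree within measurement noise. I last checked the tape roll by eye, before the block was moved.
- **Camera disagreement:** The top and side cameras differed by about 1 mm in x and 2–5 mm in y throughout. I averaged them, which was well inside the roughly 6 mm fits. The side camera's final readings of the divider and knob were partly hidden from view, so they are less exact.

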